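# Put a sanding stick away under the bench shelf

### The arm

A 6-joint arm with a two-finger parallel gripper is mounted at the origin on the work surface. World frame = base frame: x ahead of the robot, y to its left, z up, the work surface at z = 0. Lengths are in mm, angles in rad, forces in N, time in s.
With the tool pointing down it reaches from about 350 to 875 mm from the base axis. Payload 4.2 kg.
Tool frame: the origin (TCP) lies on the mounting face of the last link; the fingertips stand 173 mm ahead of it and the grasp point (between the pads) lies 155 mm ahead of it; z points along the fingers, y is the line along which they close (so a half turn about z gives the same grasp; the last joint's range is limited). The gripper opens to 85 mm and grips with 20 to 120 N. Pads are 22 mm wide; open, the fingers measure 114 mm over their backs; the gripper's body (76 mm by 85 mm) begins 54 mm behind the grasp point. The pads swing forward as they close: fully open they stand 13 mm farther back than shut.
Start: joints at [-0.993, 0.385, 0.008, 0, -1.194, -0.259], TCP at [195.908, -593.481, 404.712] pointing down, gripper open.
Joint ranges: [-3.14, 3.14], [-1.21, 2.06], [-1.07, 1.41], [-3.16, 2.05], [-2.99, -0.16], [-3.1, 3.1]. Speed limits (rad/s): [2.79, 2.79, 3.14, 3.14, 3.14, 3.14].

### API

Orientations are given as a unit quaternion [x, y, z, w].
In Python, from bench import arm gives the robot as it stands. The module is installed in compiled form; this text tells all that it offers.
- The arm moves only by the tool move_arm, never from a script. Its arguments are lists of equal length, an entry for each row: "fingers": the finger opening in mm, from 0 to 85.4; "travel": the shift along the tool's x, y, z in mm, a list of three; "dr": the turn, a rotation vector about the tool's x, y, z in rad, a list of three. A call has 1 to 10 rows; each row is the pose to reach, as a shift and turn from the pose commanded when the call began, along the tool's axes at that moment; what a row does not reach only later rows make up. A row lasts 1/10 s, in which the tool goes at most 50 mm and 8.59 degrees, less where a joint would pass 70% of its speed; a pose out of reach is approached as far as the arm can. A call with a gripper value outside its range is refused whole. The fingers move at their own pace and stop on an object; the grip force is fixed at half the most. Time passes only in rows, so rows that repeat a pose let the fingers close. It gives the time, the measured TCP pose, the force, the opening and the grip force at its end, in the units of the state.
- arm.read_state(): the state, without advancing time (a new reading comes with each control period).
- arm.get_image(name): name is "side" or "top"; returns the picture (400x640x3 uint8, red, green, blue); there is no depth.
- arm.camera_model(name): a dict with "intrinsics" (3x3 intrinsics, pixels), "pose" (4x4, takes a point from camera to world coordinates). Camera axes: x right, y up, looking along -z (the intrinsics and any distortion apply to the point x, -y, -z); pixel columns grow to the right and rows downward; lengths in mm; the calibration is good to about 2 mm. A picture is of the moment at which its call begins. camera_model takes no time and is no camera call.
- arm.job_done(): hands the job in; it is judged then, once.
The state is a dict: "clock": time; "joints": joint angles; "joint_vel": joint speeds; "joint_efforts": joint torques, N m; "position": TCP position; "ee_rot": TCP orientation; "contact_force": force on the tool from outside, world axes, zero at the start; "wrist_torque": the same for the moment, N m; "gripper_width": finger opening in mm; "grasp_force": force on a finger pad.
Only numpy, scipy, OpenCV 4.12 (cv2) and the standard library are available. Lean on these libraries where they do the work, as an engineer would, in place of code of your own. Each camera call takes 0.05 s, during which the arm holds its last target. There are 200 camera calls.

### The job

On the jeweller's bench, put the red-banded sanding stick away in the free lane of the low rack (the lane with the red strip): slide it in under the overhanging shelf, dark abrasive end first, until it is fully home against the stop at the back, and leave it lying flat there. Do not disturb the two sticks already in the rack, the jar or the steel block.

Things in the scene. Friction and masses are not known exactly. Their poses are not given: they have to be found in the camera images.
- red_stick: The loose flat wooden sanding stick to put away: a bar 190 x 24 x 12 mm (x, y, z), about 45 g, red band at its handle end (-x), dark grey abrasive over its front half (+x end). Starts lying flat on the bench. Origin: centre of its underside; x along its length towards the abrasive tip, z up.
- red_tip (a point): Middle of the end face at the abrasive tip of red_stick: 95 mm ahead (+x) of its origin, 6 mm above its underside.
- red_grip (a point): Good place to grip red_stick across its 24 mm width: on its handle, 65 mm behind (-x of) its origin, 30 mm from the handle's end, 6 mm above its underside.
- rack: Low wooden rack fixed to the bench: three lanes side by side under a grey shelf. Origin: on the bench under the middle of the lane mouths; x points into the lanes, z up. Lanes at y = -60, 0, +60 mm, each 36 mm wide, 26 mm high, 110 mm deep from mouth to a closed back stop, with 24 mm dividers and 26 mm side walls. The floor, a 6 mm board, reaches 40 mm in front of the mouths as an apron.
- shelf_edge (a point): Middle of the lower front edge of the grey shelf over the lanes: 10 mm in front of the mouths, 32 mm above the bench (26 mm above the lane floor). The shelf is 16 mm thick (top 48 mm above the bench) and 220 mm wide; slabs and a tin fixed on it start 64 mm behind the mouths and reach 70 mm above the bench.
- free_lane: Thin red strip, 143 x 20 mm, on the floor of the one free lane, running out over the apron so that it shows from above; it marks the target lane. Origin: on the lane floor (6 mm above the bench), on the lane's centre line, 35 mm inside its mouth and 75 mm in front of its back stop; x points into the lane, z up.
- blue_stick: Blue-banded stick, 140 x 24 x 12 mm, lying in one of the other lanes with 35 mm of its handle sticking out of the mouth. Leave alone. Origin: centre of its underside, x along its length into the lane.
- green_stick: Green-banded stick, 140 x 24 x 12 mm, lying in the remaining lane with 35 mm of its handle sticking out of the mouth. Leave alone. Origin: centre of its underside, x along its length into the lane.
- flux_jar: Blue jar with white cap, 56 mm across, 65 mm tall, standing on the bench. Leave alone. Origin: centre of its underside.
- bench_block: Steel bench block, 60 x 60 x 18 mm, lying on the bench. Leave alone. Origin: centre of its underside.
Not all that is in view belongs to the job. What is shaped like the red_stick but turquoise or yellow is not meant.

How it is judged:
By the outcome, as a careful person would: the job done as asked, in the order asked, and still so for the second after the job is handed in, with the robot touching nothing.
It also fails if it takes over 42 s, if anything falls off the work surface, if the arm or the gripper's body presses on something with over 40 N, if the wrist force passes 120 N, or if a joint passes its speed limit or range.

## Working session

There is one attempt and no reset: what is moved stays moved. The work goes in short steps, Python scripts to look and compute and a tool call to move; the robot and the scene stay as the last step left them, time stands still between calls to the robot, and variables do not carry over. Pictures are saved under pics/ and viewed, at most 10 in all, crops included, and the job is handed in when it is done.

Besides the shell and the picture viewer there is one more tool, called after ">>>" as name(argument=value, ...) on one line, values as JSON. move_arm: Moves the arm, as the interface text tells. Its arguments: {"type":"object","properties":{"fingers":{"type":"array","items":{"type":"number"}},"travel":{"type":"array","items":{"type":"array","items":{"type":"number"}}},"dr":{"type":"array","items":{"type":"array","items":{"type":"number"}}}},"required":["fingers","travel","dr"]}

```bash
mkdir -p pics; python3 - <<'E'
from bench import arm
import cv2
for n in("top","side"):
    cv2.imwrite(f"pics/{n}0.png",arm.get_image(n)[...,::-1])
    m=arm.camera_model(n);print(n,m)
s=arm.read_state();print(s)
E
```

```text
top {'intrinsics': array([[363.34560205,   0.        , 320.02670072],
       [  0.        , 363.34560205, 199.22999472],
       [  0.        ,   0.        ,   1.        ]]), 'pose': array([[ 1.28663840e-02,  9.95096368e-01, -9.80697460e-02,
         3.97286453e+02],
       [-9.99661779e-01,  1.50178744e-02,  2.12318284e-02,
         4.83790220e+01],
       [ 2.26005145e-02,  9.77633999e-02,  9.94953031e-01,
         1.04812471e+03],
       [ 0.00000000e+00,  0.00000000e+00,  0.00000000e+00,
         1.00000000e+00]])}
side {'intrinsics': array([[498.60721994,   0.        , 325.69042903],
       [  0.        , 498.60721994, 199.68536236],
       [  0.        ,   0.        ,   1.        ]]), 'pose': array([[-8.67307060e-01,  3.55370819e-01, -3.48554220e-01,
         6.86174148e+01],
       [-4.97463473e-01, -6.43512896e-01,  5.81739844e-01,
         7.71798077e+02],
       [-1.75657706e-02,  6.77940067e-01,  7.34907280e-01,
         9.30280030e+02],
       [ 0.00000000e+00,  0.00000000e+00,  0.00000000e+00,
         1.00000000e+00]])}
{'clock': 0.1, 'joints': array([-9.93439348e-01,  3.85469330e-01,  6.83893695e-03, -4.37890673e-04,
       -1.19402766e+00, -2.58578494e-01]), 'joint_vel': array([-1.64375337e-04, -4.05394304e-03,  4.22829723e-03,  2.73494516e-03,
        6.97397557e-04, -8.97463967e-05]), 'joint_efforts': array([-5.38432948e-05, -3.93319559e+01,  1.88929331e+01,  4.19797942e+00,
       -2.58869863e-03,  4.81383466e-06]), 'position': array([ 195.85094247, -593.34519885,  403.76639643]), 'ee_rot': array([-1.58635428e-01,  9.87336768e-01,  9.33336531e-04, -1.91846935e-04]), 'contact_force': array([0.11143337, 0.8999034 , 0.85190631]), 'wrist_torque': array([-0.03034548, -0.0250122 , -0.01290205]), 'grasp_force': 0.0, 'gripper_width': 85.36843113869548}
```

View pics/top0.png

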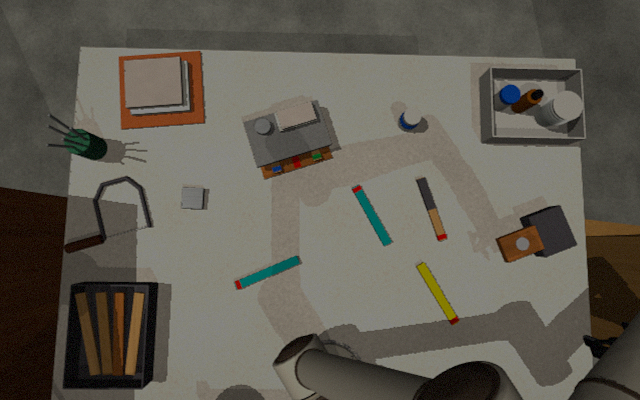

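View pics/side0.png

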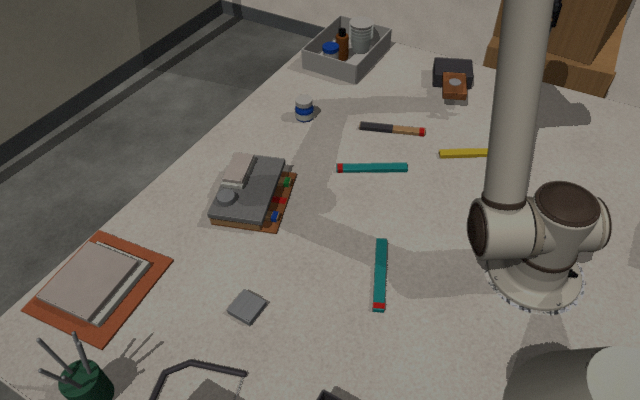

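Top view: the candidates are a wood/grey stick with a red band at (432,208), turquoise sticks at (372,215) and (268,272), and a yellow one at (438,293). Only the first has a dark abrasive half, tip at (421,179) and band at (441,237), so I choose it. The rack is at (290,140), with blue (277,170), red strip (297,164) and green (318,157), so the free lane is the middle one. The side view shows the stick at (392,129) and the rack at (255,193).

```bash
python3 - <<'E'
import cv2,numpy as np
t=cv2.imread("pics/top0.png");s=cv2.imread("pics/side0.png")
r=lambda im,x,y,w,h,k:cv2.resize(im[y:y+h,x:x+w],None,fx=k,fy=k,interpolation=cv2.INTER_CUBIC)
a=np.hstack([r(t,235,90,110,100,4),r(t,400,165,60,100,4)])  # 440+240
b=np.hstack([r(s,205,145,100,50,4),r(s,350,110,85,50,4)])
b=np.hstack([r(s,205,150,95,90,4)[:],r(s,355,105,75,90,4)])
cv2.imwrite("pics/c_top.png",np.minimum(a*1.5,255));cv2.imwrite("pics/c_side.png",np.minimum(b*1.5,255))
E
```

```text
[ WARN:0@0.069] global loadsave.cpp:1063 imwrite_ Unsupported depth image for selected encoder is fallbacked to CV_8U.
```

View pics/c_top.png

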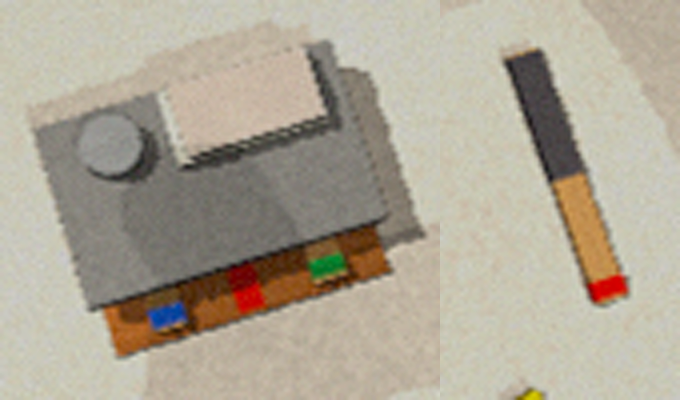

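View pics/c_side.png

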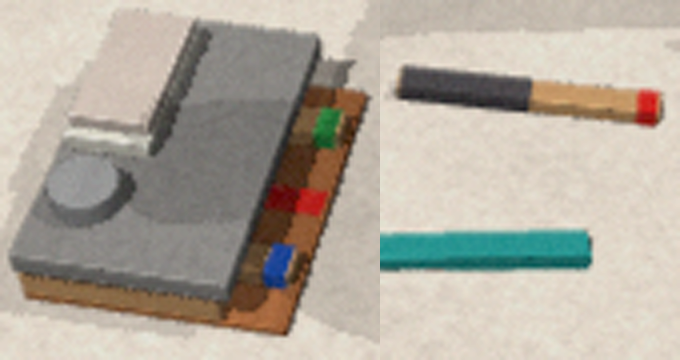

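```bash
cat > h.py <<'E'
import numpy as np
from scipy.optimize import least_squares
from bench import arm
M={n:arm.camera_model(n) for n in("top","side")}
def proj(n,P):
    T=np.linalg.inv(M[n]["pose"]);q=T[:3,:3]@P+T[:3,3]
    u=M[n]["intrinsics"]@np.array([q[0],-q[1],-q[2]]);return u[:2]/u[2]
def W(p,L):
    c,s=np.cos(p[3]),np.sin(p[3]);return np.array([p[0]+c*L[0]-s*L[1],p[1]+s*L[0]+c*L[1],p[2]+L[2]])
def fit(obs,p0):
    f=lambda p:np.concatenate([proj(n,W(p,np.array(L,float)))-px for n,L,px in obs])
    r=least_squares(f,p0,loss="soft_l1");return r.x,r.fun.reshape(-1,2)
E
python3 - <<'E'
from h import *
np.set_printoptions(precision=3,suppress=True)
c=lambda o,k:lambda x,y:((x-k+.5)/4-.5+o[0],(y+.5)/4-.5+o[1])
tl,tr,sl,sr=c((235,90),0),c((400,165),440),c((205,150),0),c((355,105),380)
st=[("top",(95,12,12),tr(503,50)),("top",(95,-12,12),tr(539,45)),("top",(-95,12,12),tr(595,299)),("top",(-95,-12,12),tr(628,287)),
("side",(95,-12,12),sr(402,66)),("side",(-95,-12,12),sr(658,92)),("side",(95,12,0),sr(398,98)),("side",(-95,12,0),sr(637,124))]
print(*fit(st,[480,-200,0,0.2]))
rk=[("top",(-10,110,48),tl(88,308)),("top",(-10,-110,48),tl(388,217)),("top",(-40,104,6),tl(118,357)),("top",(-40,-104,6),tl(390,270)),("top",(-36.5,0,6),tl(252,310)),
("side",(-10,110,48),sl(228,299)),("side",(-10,-110,48),sl(322,37)),("side",(-40,-104,6),sl(369,93)),("side",(-40,104,0),sl(287,336))]
print(*fit(rk,[580,100,0,0.2]))
E
```

```text
[ 482.06  -294.733   -0.59     0.337] [[ 0.799  0.132]
 [-0.488 -1.19 ]
 [ 0.457  0.314]
 [ 0.013  0.626]
 [-1.349 -0.175]
 [ 0.152  0.006]
 [-1.621  0.196]
 [ 4.434  0.563]]
[628.396 103.605  -2.701   0.324] [[ 0.07   0.321]
 [ 0.057 -0.204]
 [-0.235 -0.105]
 [-0.005  0.326]
 [ 0.19  -0.199]
 [-0.084 -2.373]
 [-0.016 -0.124]
 [-0.197  0.374]
 [ 0.157  1.146]]
```

```bash
cat >> h.py <<'E'
from scipy.spatial.transform import Rotation as R
def to_tool(target,yaw=None):
    s=arm.read_state();r=R.from_quat(s["ee_rot"])
    d=r.inv().apply(np.array(target)-s["position"]);x=-r.as_matrix()[:,0]
    print("travel",d.round(1),"pos",s["position"].round(1),"yaw",np.arctan2(x[1],x[0]).round(4),"F",s["contact_force"].round(1),"w",round(s["gripper_width"],1),"t",s["clock"])
E
python3 - <<'E'
from h import *
np.set_printoptions(precision=3,suppress=True)
c=lambda o,k:lambda x,y:((x-k+.5)/4-.5+o[0],(y+.5)/4-.5+o[1])
tr,sr=c((400,165),440),c((355,105),380)
st=[("top",(95,12,12),tr(503,50)),("top",(95,-12,12),tr(539,45)),("top",(-95,12,12),tr(595,299)),("top",(-95,-12,12),tr(628,287)),
("side",(95,-12,12),sr(402,66)),("side",(-95,-12,12),sr(658,92)),("side",(95,12,0),sr(398,98))]
p,f=fit(st,[480,-200,0,0.2]);print(p,f)
g=W(p,np.array([-66,0,0]));print(g);to_tool([g[0],g[1],230])
E
```

```text
[ 481.353 -295.058   -1.065    0.335] [[ 0.915  0.378]
 [-0.37  -0.931]
 [ 0.463  0.573]
 [ 0.021  0.899]
 [-1.074 -0.068]
 [ 0.408  0.183]
 [-1.357  0.3  ]]
[ 419.023 -316.761   -1.065]
travel [-298.6  192.4  174.1] pos [ 195.9 -593.3  403.8] yaw 0.3186 F [0.1 0.9 0.9] w 85.4 t 0.1
```

>>> move_arm(fingers=[85,85,85,85,85,60,60,60,60,60], travel=[[-40,26,15],[-80,52,30],[-120,78,45],[-160,104,60],[-200,129,75],[-240,155,90],[-280,180,105],[-298,192,115],[-298,192,145],[-298,192,175]], dr=[[0,0,0],[0,0,-0.017],[0,0,-0.017],[0,0,-0.017],[0,0,-0.017],[0,0,-0.017],[0,0,-0.017],[0,0,-0.017],[0,0,-0.017],[0,0,-0.017]])

```text
clock: 1.1
position: [419.5, -316.8, 229.2]
ee_rot: [-0.168, 0.986, -0.0, 0.001]
contact_force: [-0.2, -0.3, -0.6]
gripper_width: 59.9
grasp_force: 0.0
```

```bash
python3 - <<'E'
from h import *
import cv2
to_tool([419,-316.8,177])
t=arm.get_image("top")[...,::-1];s=arm.get_image("side")[...,::-1]
r=lambda im,x,y:cv2.resize(im[y:y+100,x:x+100],None,fx=4,fy=4,interpolation=cv2.INTER_CUBIC)
cv2.imwrite("pics/hover.png",np.hstack([r(t,390,165),r(s,350,60)]))
E
```

```text
travel [ 0.5  0.2 52.2] pos [ 419.5 -316.8  229.2] yaw 0.338 F [-0.2 -0.3 -0.6] w 59.9 t 1.1
```

View pics/hover.png

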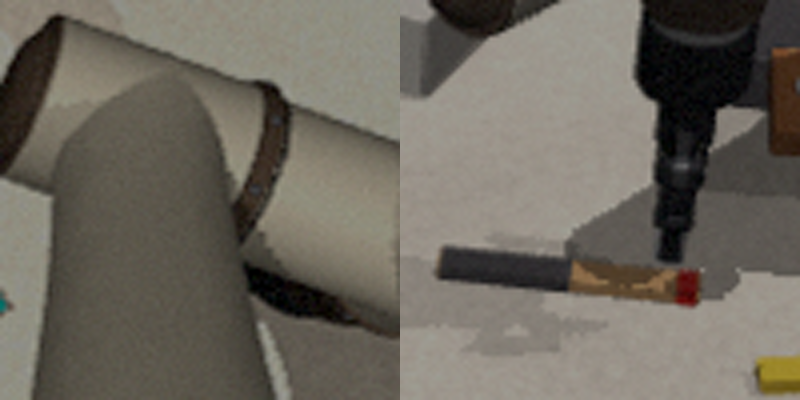

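The crop shows the fingers at (670,255), right above the handle just ahead of the red band at (687,287), as wanted. The arm hides the stick in the top view. I'll descend and grip.

>>> move_arm(fingers=[60,60,60,60,10,10,10,10,10,10], travel=[[0,0,20],[0,0,40],[0,0,53],[0,0,53],[0,0,53],[0,0,53],[0,0,53],[0,0,53],[0,0,53],[0,0,53]], dr=[[0,0,0],[0,0,0],[0,0,0],[0,0,0],[0,0,0],[0,0,0],[0,0,0],[0,0,0],[0,0,0],[0,0,0]])

```text
clock: 2.2
position: [419.2, -318.0, 178.3]
ee_rot: [-0.167, 0.986, -0.001, 0.001]
contact_force: [-0.9, -0.0, 5.7]
gripper_width: 22.2
grasp_force: 59.4
```

>>> move_arm(fingers=[10,10,10,10,10], travel=[[0,0,-10],[0,0,-30],[0,0,-60],[0,0,-60],[0,0,-60]], dr=[[0,0,0],[0,0,0],[0,0,0],[0,0,0],[0,0,0]])

```text
clock: 2.7
position: [418.6, -317.7, 237.8]
ee_rot: [-0.167, 0.986, -0.0, 0.001]
contact_force: [-0.3, 1.0, -0.8]
gripper_width: 22.1
grasp_force: 58.8
```

```bash
python3 - <<'E'
from h import *
import cv2
p=W([628.4,103.6,0,.324],np.array([-155-66,0,0.]));print(p)
to_tool([p[0],p[1],238])
s=arm.get_image("side")[...,::-1]
cv2.imwrite("pics/lift.png",cv2.resize(s[60:160,330:450],None,fx=5,fy=5,interpolation=cv2.INTER_CUBIC))
E
```

```text
[418.89872695  33.24222438   0.        ]
travel [-115.8  331.3   -0.4] pos [ 418.6 -317.7  237.8] yaw 0.3355 F [-0.3  1.  -0.8] w 22.1 t 2.7
```

View pics/lift.png

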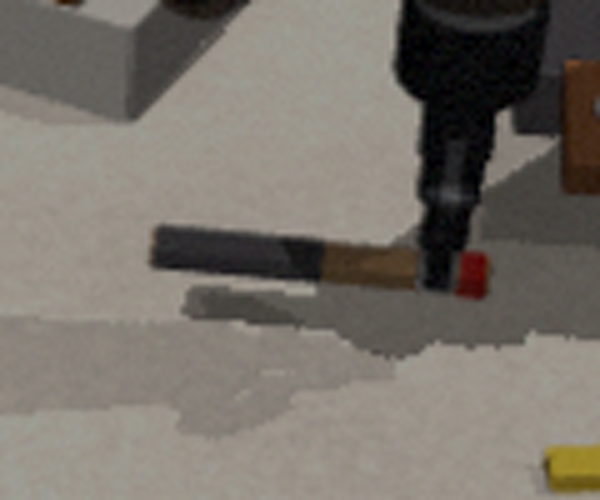

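The stick hangs level in the fingers, tip at (152,247) and band at (473,275). I'll carry it to the front of the lane.

>>> move_arm(fingers=[10,10,10,10,10,10,10,10,10,10], travel=[[-10,30,0],[-25,71,0],[-39,112,0],[-54,153,0],[-68,194,0],[-83,236,0],[-97,277,0],[-110,313,0],[-116,331,0],[-116,331,0]], dr=[[0,0,0],[0,0,0.005],[0,0,0.011],[0,0,0.011],[0,0,0.011],[0,0,0.011],[0,0,0.011],[0,0,0.011],[0,0,0.011],[0,0,0.011]])

```text
clock: 3.75
position: [419.0, 34.9, 236.1]
ee_rot: [-0.164, 0.987, -0.0, -0.001]
contact_force: [-0.3, -1.1, -0.8]
gripper_width: 22.0
grasp_force: 58.9
```

```bash
python3 - <<'E'
from h import *
import cv2
p=W([628.4,103.6,0,.324],np.array([-155-66,0,0.]))
to_tool([p[0],p[1],190])
t=arm.get_image("top")[...,::-1];s=arm.get_image("side")[...,::-1]
r=lambda im,x,y:cv2.resize(im[y:y+120,x:x+100],None,fx=4,fy=4,interpolation=cv2.INTER_CUBIC)
cv2.imwrite("pics/pre.png",np.hstack([r(t,260,120),r(s,230,140)]))
E
```

```text
travel [ 0.6 -1.5 46.1] pos [419.   34.9 236.1] yaw 0.3288 F [-0.3 -1.1 -0.8] w 22.0 t 3.75
```

View pics/pre.png

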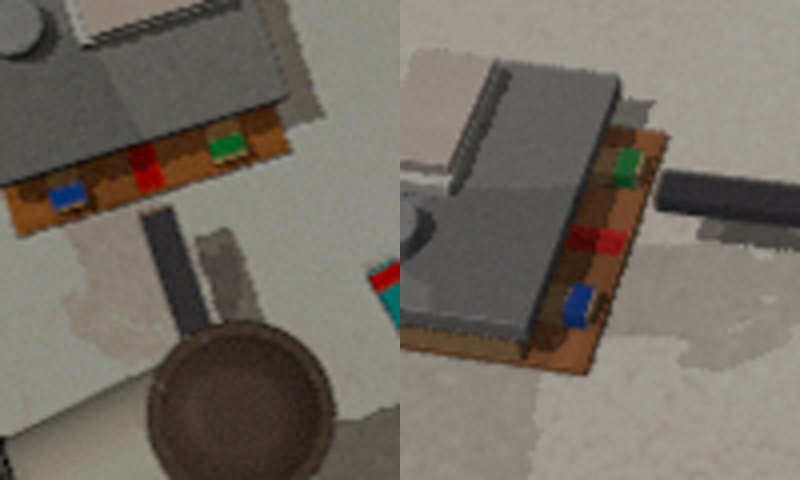

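Stick centred ahead of the red strip: in the top crop the tip is at (157,210) and the strip's front at (150,190). I'll lower it, then check alignment.

>>> move_arm(fingers=[10,10,10,10,10], travel=[[0,0,20],[0,0,40],[0,0,48],[0,0,48],[0,0,48]], dr=[[0,0,0],[0,0,0],[0,0,0],[0,0,0],[0,0,0]])

```text
clock: 4.35
position: [419.4, 32.5, 188.9]
ee_rot: [-0.161, 0.987, -0.0, -0.0]
contact_force: [0.0, 0.2, -0.4]
gripper_width: 21.8
grasp_force: 58.9
```

```bash
python3 - <<'E'
from h import *
import cv2
p=W([628.4,103.6,0,.324],np.array([-50-16,0,0.]))
to_tool([p[0],p[1],188])
t=arm.get_image("top")[...,::-1];s=arm.get_image("side")[...,::-1]
r=lambda im,x,y:cv2.resize(im[y:y+80,x:x+80],None,fx=5,fy=5,interpolation=cv2.INTER_CUBIC)
cv2.imwrite("pics/low.png",np.hstack([r(t,260,140),r(s,250,160)]))
E
```

```text
travel [-154.8    0.8    0.9] pos [419.4  32.5 188.9] yaw 0.324 F [ 0.   0.2 -0.4] w 21.8 t 4.35
```

View pics/low.png

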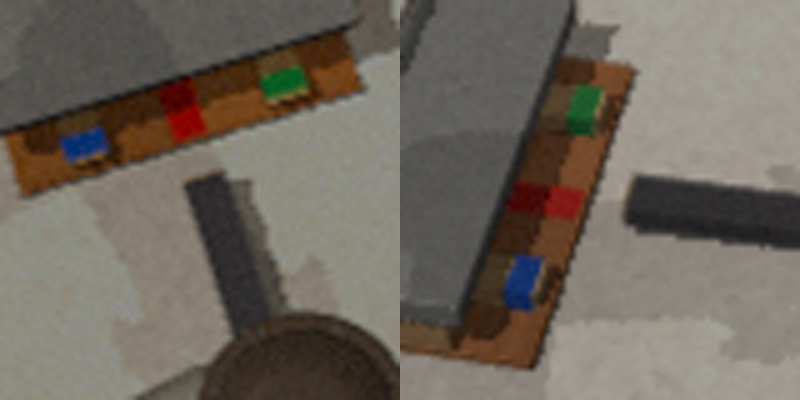

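Tip in the top crop runs from (187,183) to (224,174), strip front edge centre at (188,137); in the side crop the top edge of the tip is at (634,177), bottom at (628,222). I'll check these against the expected pose.

```bash
python3 - <<'E'
from h import *
np.set_printoptions(precision=1,suppress=True)
q=[419.4,32.5,188.9-178.3,.324]
for n,L,o in[("top",(161,12,12),(260,140)),("top",(161,-12,12),(260,140)),("top",(70,12,12),(260,140)),("side",(161,-12,12),(250,160)),("side",(161,12,0),(250,160))]:
    print(n,L,(proj(n,W(q,np.array(L,float)))-o+.5)*5-.5)
# ray-plane for tip centre & strip in rack frame
def back(n,u,z):
    K=M[n]["intrinsics"];T=M[n]["pose"];d=np.linalg.inv(K)@[u[0],u[1],1];d=T[:3,:3]@[d[0],-d[1],-d[2]]
    return T[:3,3]+d*(z-T[2,3])/d[2]
Ri=R.from_euler("z",-.324)
for c,z in[((187,183),22),((224,174),22),((235,328),22),((188,138),6),((172,137),6),((203,132),6)]:
    print(c,Ri.apply(back("top",((c[0]+.5)/5-.5+260,(c[1]+.5)/5-.5+140),z)-[628.4,103.6,0]))
E
```

```text
top (161, 12, 12) [183.4 174.5]
top (161, -12, 12) [223.5 161.9]
top (70, 12, 12) [231.7 326. ]
side (161, -12, 12) [228.9 170.6]
side (161, 12, 0) [219.  221.5]
(187, 183) [-65.   10.6  22. ]
(224, 174) [-66.4 -11.   22. ]
(235, 328) [-152.4    9.7   22. ]
(188, 138) [-37.3   2.    6. ]
(172, 137) [-33.9  10.7   6. ]
(203, 132) [-36.5  -7.4   6. ]
```

>>> move_arm(fingers=[10,10,10,10,10,10,10,10,10,10], travel=[[-10,1,0],[-28,1,0],[-46,1,0],[-64,1,0],[-82,1,0],[-100,1,0],[-118,1,0],[-136,1,0],[-150,1,0],[-150,1,0]], dr=[[0,0,0],[0,0,0],[0,0,0],[0,0,0],[0,0,0],[0,0,0],[0,0,0],[0,0,0],[0,0,0],[0,0,0]])

```text
clock: 5.45
position: [563.1, 82.7, 189.3]
ee_rot: [-0.162, 0.987, 0.0, 0.002]
contact_force: [0.7, -0.2, 0.5]
gripper_width: 22.0
grasp_force: 58.9
```

>>> move_arm(fingers=[10,10,10,10,10,10,10,10], travel=[[-4,0,0],[-8,0,0],[-12,0,1],[-15,0,2],[-17,0,2],[-18,0,2],[-19,0,2],[-19,0,2]], dr=[[0,0,0],[0,0,0],[0,0,0],[0,0,0],[0,0,0],[0,0,0],[0,0,0],[0,0,0]])

```text
clock: 6.25
position: [579.0, 87.9, 186.7]
ee_rot: [-0.162, 0.987, 0.0, 0.0]
contact_force: [-0.4, -0.2, -0.1]
gripper_width: 22.4
grasp_force: 58.9
```

>>> move_arm(fingers=[10,10,10,10], travel=[[-1,0,0],[-2,0,0],[-3,0,0],[-3,0,0]], dr=[[0,0,0],[0,0,0],[0,0,0],[0,0,0]])

```text
clock: 6.65
position: [581.9, 88.8, 186.7]
ee_rot: [-0.162, 0.987, -0.0, -0.0]
contact_force: [-0.4, 0.3, -0.2]
gripper_width: 21.6
grasp_force: 58.9
```

>>> move_arm(fingers=[10,10,10,10], travel=[[-1,0,0],[-2,0,0],[-3,0,0],[-3,0,0]], dr=[[0,0,0],[0,0,0],[0,0,0],[0,0,0]])

```text
clock: 7.05
position: [583.1, 89.1, 185.7]
ee_rot: [-0.161, 0.987, -0.001, -0.003]
contact_force: [-5.6, -1.6, -0.4]
gripper_width: 22.3
grasp_force: 59.0
```

Contact. I'll press a little more while lowering to the floor.

>>> move_arm(fingers=[10,10,10,10,10,10], travel=[[-1,0,0],[-1,0,1],[-1,0,2],[-1,0,3],[-1,0,3],[-1,0,3]], dr=[[0,0,0],[0,0,0],[0,0,0],[0,0,0],[0,0,0],[0,0,0]])

```text
clock: 7.65
position: [583.4, 89.2, 184.1]
ee_rot: [-0.161, 0.987, -0.001, -0.004]
contact_force: [-10.1, -1.9, 10.5]
gripper_width: 22.1
grasp_force: 60.1
```

```bash
python3 - <<'E'
from h import *
import cv2
to_tool([583,89,180])
s=arm.get_image("side")[...,::-1]
cv2.imwrite("pics/in.png",cv2.resize(s[130:250,200:340],None,fx=5,fy=5,interpolation=cv2.INTER_CUBIC))
E
```

```text
travel [ 0.4 -0.1  4.1] pos [583.4  89.2 184.1] yaw 0.3243 F [-10.1  -1.9  10.5] w 22.1 t 7.65
```

View pics/in.png

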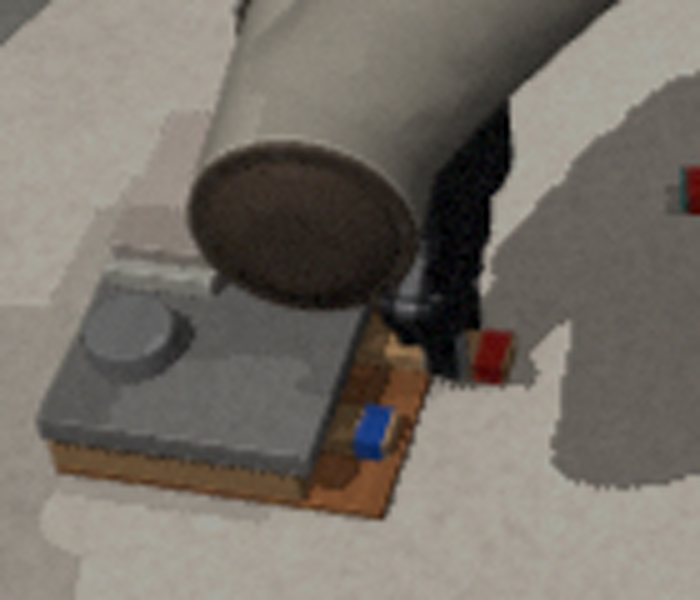

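The stick is in the lane: red band end at (492,357) sticking out in front, blue stick untouched at (375,432). It sits on the floor against the stop. I'll release it and lift straight up.

>>> move_arm(fingers=[38,38,38,38,38,38,38,38,38], travel=[[0,0,0],[0,0,-1],[0,0,-2],[0,0,-2],[0,0,-10],[0,0,-30],[0,0,-60],[0,0,-90],[0,0,-90]], dr=[[0,0,0],[0,0,0],[0,0,0],[0,0,0],[0,0,0],[0,0,0],[0,0,0],[0,0,0],[0,0,0]])

```text
clock: 8.6
position: [587.2, 90.6, 279.1]
ee_rot: [-0.162, 0.987, 0.001, 0.005]
contact_force: [0.2, 0.0, 1.0]
gripper_width: 37.9
grasp_force: 0.0
```

>>> move_arm(fingers=[38,38,38,38,38,38,38,38], travel=[[30,-20,-20],[60,-50,-40],[90,-90,-40],[110,-130,-40],[130,-170,-40],[150,-210,-40],[165,-240,-40],[165,-240,-40]], dr=[[0,0,0],[0,0,0],[0,0,0],[0,0,0],[0,0,0],[0,0,0],[0,0,0],[0,0,0]])

```text
clock: 9.4
position: [504.9, -193.2, 313.5]
ee_rot: [-0.159, 0.987, -0.0, -0.0]
contact_force: [0.4, 1.2, -0.1]
gripper_width: 38.2
grasp_force: 0.0
```

```bash
python3 - <<'E'
from h import *
import cv2
to_tool([583,89,180])
t=arm.get_image("top")[...,::-1];s=arm.get_image("side")[...,::-1]
r=lambda im,x,y:cv2.resize(im[y:y+110,x:x+95],None,fx=4,fy=4,interpolation=cv2.INTER_CUBIC)
cv2.imwrite("pics/end.png",np.hstack([r(t,245,110),r(s,215,140)]))
E
```

```text
travel [-162.8  243.4  133.4] pos [ 504.9 -193.2  313.5] yaw 0.3196 F [ 0.4  1.2 -0.1] w 38.2 t 9.4
```

View pics/end.png

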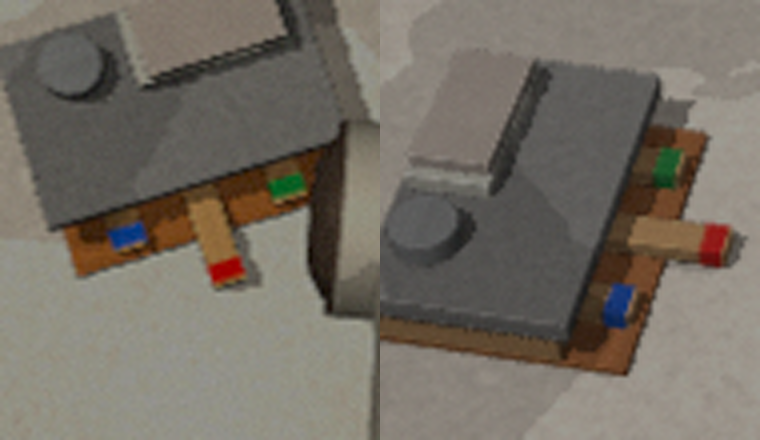

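The stick lies in the lane: red end in the top crop at (213,285)–(245,276), with blue (128,235) and green (288,187) where they were. I'll check the insertion depth.

```bash
python3 - <<'E'
from h import *
np.set_printoptions(precision=1,suppress=True)
q=[628.4,103.6,0,.324]
for n,o in(("top",(245,110)),("side",(215,140))):
  for L in[(-80,12,18),(-80,-12,18),(-35,72,18),(-35,48,18),(-35,-48,18),(-35,-72,18)]:
    print(n,L,(proj(n,W(q,np.array(L,float)))-o+.5)*4-.5+(0 if n=="top" else np.array([380,0])))
E
```

```text
top (-80, 12, 18) [214.2 287.6]
top (-80, -12, 18) [246.3 277.5]
top (-35, 72, 18) [115.2 253.4]
top (-35, 48, 18) [147.3 243.4]
top (-35, -48, 18) [275.  203.6]
top (-35, -72, 18) [306.8 193.7]
side (-80, 12, 18) [725.8 254.4]
side (-80, -12, 18) [734.5 226.6]
side (-35, 72, 18) [630.3 317. ]
side (-35, 48, 18) [640.5 287.6]
side (-35, -48, 18) [678.9 177.1]
side (-35, -72, 18) [687.9 151.2]
```

```bash
python3 -c "
from bench import arm
print(arm.job_done())"
```

```text
the job is handed in; nothing more can be done
None
```

The red-banded stick lies flat in the free lane, abrasive end first and home against the stop to within about 1 mm by the camera check. The blue and green sticks are undisturbed, the path kept clear of the jar and steel block, and I handed the job in at about 9.5 s.

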